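# Take the spacer pail down from its hook

### The job

Two vessels hang by their bails from deep upturned hooks on the ledge: a tall narrow pail and a wide shallow pan. Take the narrow pail off its hook by lifting it straight up past the hook's tip before drawing it away, and stand it gently upright in the grey plastic tray, without dropping it, then let go. Leave the wide pan hanging where it is.

Things in the scene. Friction and masses are not known exactly. Their poses are not given: they have to be found in the camera images.
- pail: Narrow steel pail, 60 mm across, 55 high, 150 g, hung 42 mm up. Rigid arched bail (6 mm rod, in its y-z plane) peaks 155 mm above the origin, in the hook. On the peak a black grip tab, 12 mm along x, 18 along y, from 156 to 213 mm above the origin: pinch it at 195, closing along y, fingers either side of the hook (its tip is in front of the tab, on -x). Origin: centre of underside; z up.
- stand: Fixed stand the pail hangs on: post 16 mm thick, 219 high. An 8 mm bar runs from its top along -x, dips to a saddle 92 mm out (bar top 194 mm high), then turns up to a tip 113 mm out, top 232 mm high. Lift the pail 40 to 80 mm (58 is good; higher, its rim meets the saddle), then draw it off along the stand's -x; 90 mm frees it. Origin: foot of post on the ledge; z up.
- tray: Fixed empty square tray in grey plastic, 150 x 150 mm outside, 25 mm high, walls and floor 4 mm thick. Origin: centre of the underside, on the ledge; x and y along its sides, z up.
- pan: Wide shallow steel pan that must stay: round, 100 mm in diameter, 30 mm high, with the same kind of bail and grip tab at the same heights as the pail's, hanging on a second, equal hook stand. Origin: centre of the underside; z up.
Things that resemble listed ones, but are neither listed nor needed, are in the scene too. Leave any red look-alike of the pail alone. What is shaped like the stand but red or turquoise is not meant.

How it is judged:
On the way:
1. the pail is lifted straight up past the hook's tip while still over the hook (z of pail in the frame of stand above 0.076 m and x of pail in the frame of stand between -0.112 and -0.072 m), for 0.05 s.
At the end, for the whole second after the job is handed in: The narrow pail stands on the floor of the grey tray, inside its walls (within 50 mm of the centre along each side), upright within 10 degrees, at rest and released; the wide pan still hangs within 30 mm of where it was (x of pail in the frame of tray between -0.05 and 0.05 m and y of pail in the frame of tray between -0.05 and 0.05 m and z of pail in the frame of tray below 0.012 m and angle between pail's own z axis and vertical below 0.175 rad and contact force between pail and tray above 0.2 N and linear speed of pail below 0.03 m/s and distance of pan from where it was at the start of the episode below 0.03 m); the robot touches nothing.
It fails at once if the pail is dropped into the tray (faster than 0.6 m/s within 60 mm of its floor) (horizontal distance between pail and tray below 0.09 m and z of pail in the frame of tray below 0.064 m and linear speed of pail above 0.6 m/s).
It fails at once if the wide pan is knocked or taken from its place (moved more than 40 mm) (distance of pan from where it was at the start of the episode above 0.04 m).
It also fails if it takes over 43 s, if anything falls off the work surface, if the arm or the gripper's body presses on something with over 40 N, if the wrist force passes 120 N, or if a joint passes its speed limit or range.

### The arm

A 7-joint arm with a two-finger parallel gripper is mounted at the origin on the work surface. World frame = base frame: x ahead of the robot, y to its left, z up, the work surface at z = 0. Lengths are in m, angles in rad, forces in N, time in s.
With the tool pointing down it reaches from about 0.4 to 0.9 m from the base axis. Payload 5.5 kg.
Tool frame: the origin (TCP) lies on the centre line of the jaws, within the pads' length; the fingertips stand 25 mm ahead of it and the grasp point (between the pads) lies 6 mm ahead of it; z points along the fingers, x is the direction in which the jaws open and shut, and the axes are right-handed (so a half turn about z gives the same grasp; the last joint's range is limited). The gripper opens to 92 mm and grips with 3 to 60 N. Pads are 19 mm wide; open, the fingers measure 130 mm over their backs; the gripper's body (75 mm by 190 mm) begins 47 mm behind the grasp point.
Start: joints at [1.556, 0.501, -0.427, 1.55, 0.221, 1.138, -0.21], TCP at [0.178, -0.625, 0.252] pointing down, gripper open.
Joint ranges: [-2.88, 2.88], [-0.31, 2.03], [-1.54, 1.56], [0.2, 2.42], [-1.41, 4.55], [0.19, 2.02], [-2.57, 2.57]. Speed limits (rad/s): [2.57, 2.57, 3.14, 3.14, 3.14, 3.14, 3.14].

### API

Orientations are given as a 3x3 rotation matrix whose columns are the frame's x, y, z axes.
In Python, from workcell import robot, cams, order gives the robot as it stands.
- The arm moves only by the tool servo_tool, never from a script. Its argument "commands" is a list of rows, each a list of 7 numbers: the turn, a rotation vector about the tool's x, y, z as a fraction of full scale, then the shift along the tool's x, y, z as a fraction of full scale, then the closure, from 0 (fully open) to 1 (shut). A call has 1 to 20 rows; each row shifts and turns the commanded pose from where the row before left it, along the tool's axes as they then stand; what a row does not reach is not made up. Full scale, the value 1, is 40 mm for a shift and 4 degrees for a turn. A row lasts 1/8 s, in which the tool goes at most 62.5 mm and 10.7 degrees, less where a joint would pass 70% of its speed; a pose out of reach is approached as far as the arm can. A call with a number of a shift or a turn outside -1 to 1 is refused whole. A call with a gripper value outside its range is refused whole. The fingers move at their own pace and stop on an object; "grip_force" is the grip in N (left out, the last holds). Time passes only in rows, so rows that do not move let the fingers close. It gives the time, the measured TCP pose, the force and the opening at its end, in the units of the state.
- robot.sense(): the state, without advancing time (a new reading comes with each control period).
- cams.read_camera(name): name is "scene" or "side" or "wrist"; returns the picture (384x512x3 uint8, red, green, blue); there is no depth.
- cams.camera_model(name): a dict with "fx", "fy", "cx", "cy" (pixels), "k1" (the pictures are not rectified: a ray, as slopes to the right and down, at radius r is drawn at 1 + k1 r^2 times it, then the intrinsics apply), "xyz" and "orientation" of the camera in the world; the wrist camera has in their place "tool_from_camera" (4x4, takes a point from camera to tool coordinates, whose origin is the TCP and whose axes are the tool frame's). Camera axes: x right, y up, looking along -z (the intrinsics and any distortion apply to the point x, -y, -z); pixel columns grow to the right and rows downward; lengths in m; the calibration is good to about 2 mm. A picture is of the moment at which its call begins: read the wrist's pose just before it. camera_model takes no time and is no camera call.
- order.close_job(): hands the job in, once; it reports no verdict.
The state is a dict: "clock": time; "joints": joint angles; "joint_velocities": joint speeds; "effort": joint torques, N m; "position": TCP position; "ee_rot": TCP orientation; "ft_force": force on the tool from outside, world axes, zero at the start; "wrist_torque": the same for the moment, N m; "gripper_width": opening from 0.0 (shut) to 1.0 (fully open).
Only numpy, scipy, OpenCV 4.12 (cv2) and the standard library are available. Lean on these libraries where they do the work, as an engineer would, in place of code of your own. Each camera call takes 0.05 s, during which the arm holds its last target. There are 200 camera calls.

## Working session

There is one attempt and no reset: what is moved stays moved. The work goes in short steps, Python scripts to look and compute and a tool call to move; the robot and the scene stay as the last step left them, time stands still between calls to the robot, and variables do not carry over. Pictures are saved under pics/ and viewed, about 8 in all and at most 12, crops included, and the job is handed in when it is done.

Besides the shell and the picture viewer there is one more tool, called after ">>>" as a command line: name --pt "numbers of a row" for each row, then --argument value for the rest. servo_tool: Moves the arm, as the interface text tells. Its arguments: {"type":"object","properties":{"commands":{"type":"array","items":{"type":"array","items":{"type":"number"}}},"grip_force":{"type":"number"}},"required":["commands"]}

```bash
mkdir -p pics; python3 - <<'E'
from workcell import robot,cams,order
import cv2,numpy as np
for n in("scene","side"):
    im=cams.read_camera(n); cv2.imwrite(f"pics/{n}0.png",im[:,:,::-1]); print(n,cams.camera_model(n))
print(cams.camera_model("wrist"))
print(robot.sense())
E
```

```text
scene {'fx': 349.42046438126926, 'fy': 349.42046438126926, 'cx': 259.14919631217685, 'cy': 181.75251932814916, 'k1': -0.03522897188266721, 'xyz': array([0.92921751, 0.73555503, 0.81486856]), 'orientation': array([[-0.83111097, -0.37577105,  0.40993985],
       [ 0.55598826, -0.5462693 ,  0.62647179],
       [-0.01147241,  0.74858932,  0.6629347 ]])}
side {'fx': 366.8153686061922, 'fy': 366.8153686061922, 'cx': 260.21770300867036, 'cy': 186.58968951168063, 'k1': -0.11768442060341801, 'xyz': array([0.35251489, 0.71753711, 0.67678278]), 'orientation': array([[-0.9866822 ,  0.10887204, -0.12085161],
       [-0.16261952, -0.64369656,  0.7478032 ],
       [ 0.0036231 ,  0.75749694,  0.65282866]])}
{'fx': 285.70764964599516, 'fy': 285.70764964599516, 'cx': 251.61090873890444, 'cy': 193.61324502017922, 'k1': 0.024756784248897094, 'tool_from_camera': array([[ 9.99999832e-01, -2.81874958e-04, -5.06458975e-04,
        -7.65694094e-04],
       [-4.25025531e-04, -9.50709417e-01, -3.10082929e-01,
        -8.58567129e-02],
       [-3.94090704e-04,  3.10083093e-01, -9.50709377e-01,
        -1.332563
[... 240 characters left out ...]
ities': array([-2.40088856e-03, -2.59906654e-03, -1.98356866e-03, -3.12535707e-03,
       -1.70728878e-03, -1.33810313e-03, -1.45818080e-05]), 'effort': array([-1.18780334e-02, -5.67861986e+01, -5.83877832e+00, -2.79910898e+01,
       -6.88878796e-02,  2.41145503e-02,  8.18572721e-05]), 'position': array([ 0.1780475 , -0.62453127,  0.25079008]), 'ee_rot': array([[ 2.74272378e-01, -9.61651958e-01, -4.17747636e-04],
       [-9.61650417e-01, -2.74272687e-01,  1.72312090e-03],
       [-1.77161936e-03, -7.08772799e-05, -9.99998428e-01]]), 'ft_force': array([-0.05455681, -1.05953705,  0.18170867]), 'wrist_torque': array([ 0.04578034,  0.05551471, -0.0146056 ]), 'gripper_width': 0.9987497693550771}
```

View pics/scene0.png

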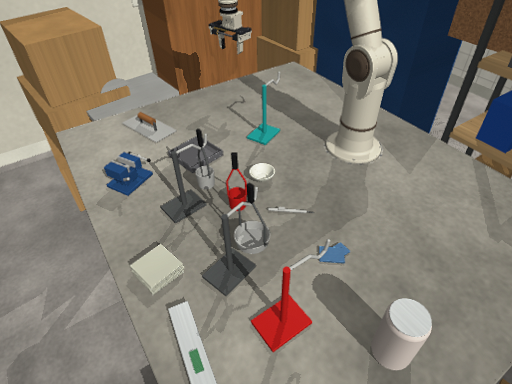

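View pics/side0.png

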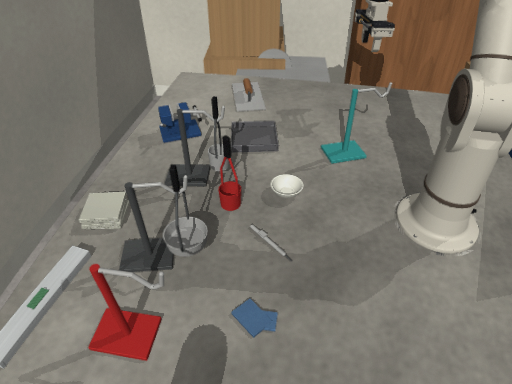

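The scene view shows two dark stands. The far one, base (183,206), carries a narrow steel pail at (204,178) with its tab at (199,138). The near one, base (228,272), carries the wide pan at (250,235) with its tab at (251,192). A red look-alike pail is at (237,195), red and turquoise stands at (282,320) and (264,130), and the grey tray at (197,153). The target is the narrow steel pail on the far dark stand, which I'll confirm in crops.

```bash
python3 - <<'E'
import cv2
a=cv2.imread("pics/scene0.png")[115:230,140:270]; b=cv2.imread("pics/side0.png")[85:220,150:290]
cv2.imwrite("pics/c1.png",cv2.resize(a,None,fx=5,fy=5,interpolation=cv2.INTER_CUBIC))
cv2.imwrite("pics/c2.png",cv2.resize(b,None,fx=4,fy=4,interpolation=cv2.INTER_CUBIC))
E
```

```text
(no output)
```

View pics/c1.png

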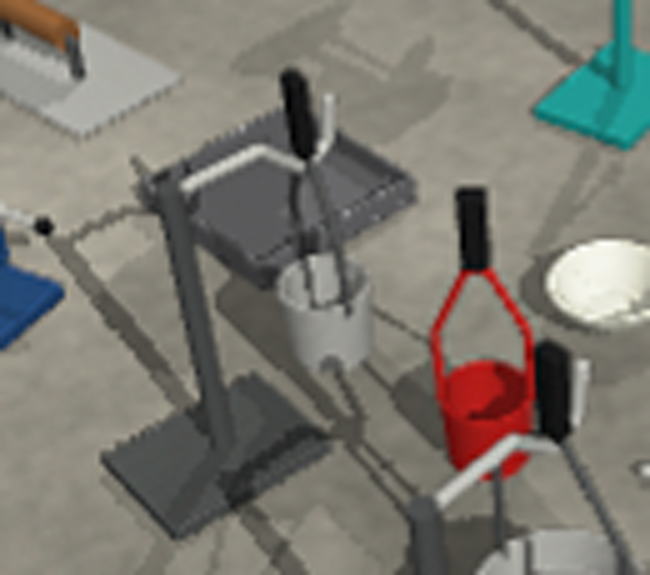

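View pics/c2.png

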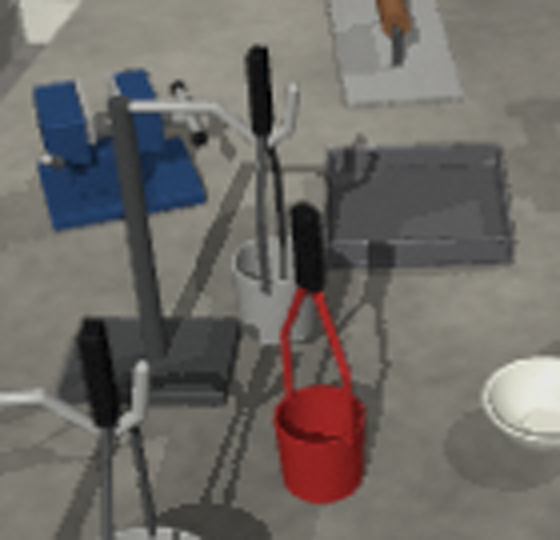

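Confirmed: a steel narrow pail on the far dark stand, with the grey tray behind it, and the red pail standing free on the surface. Next I triangulate.

```bash
cat > h.py <<'E'
import numpy as np,cv2
from workcell import robot,cams,order
def ray(n,u,v,pose=None):
    m=cams.camera_model(n); a,b=(u-m['cx'])/m['fx'],(v-m['cy'])/m['fy']
    x,y=a,b
    for _ in range(20):
        s=1+m['k1']*(x*x+y*y); x,y=a/s,b/s
    d=np.array([x,-y,-1.]); 
    if n=='wrist':
        p,R=pose; T=m['tool_from_camera']; o=p+R@T[:3,3]; d=R@T[:3,:3]@d
    else: o=m['xyz'];d=m['orientation']@d
    return o,d/np.linalg.norm(d)
def tri(rs):
    A=sum(np.eye(3)-np.outer(d,d) for o,d in rs); b=sum((np.eye(3)-np.outer(d,d))@o for o,d in rs)
    p=np.linalg.solve(A,b); return p,[np.linalg.norm(np.cross(p-o,d)) for o,d in rs]
def atz(r,z): o,d=r; return o+d*(z-o[2])/d[2]
c1=lambda x,y:ray('scene',140+(x+.5)/5-.5,115+(y+.5)/5-.5)
c2=lambda x,y:ray('side',150+(x+.5)/4-.5,85+(y+.5)/4-.5)
E
python3 - <<'E'
from h import *
np.set_printoptions(precision=4,suppress=True)
for k,a,b in [('tabtop',(293,72),(258,50)),('tabbot',(306,155),(263,134)),('tip',(328,98),(294,87)),('posttop',(172,178),(120,100)),('postbase',(222,447),(157,355)),('redtop',(472,190),(305,205)),('redbot',(490,470),(322,495)),
 ('pantabtop',(553,345),(92,322)),('pantip',(580,365),(142,365)),('panposttop',(425,500),None)]:
    if b: print(k,*tri([c1(*a),c2(*b)]))
print('tray c1',[atz(c1(*p),.025)[:2] for p in [(265,270),(415,183),(283,110)]])
print('tray c2',[atz(c2(*p),.025)[:2] for p in [(328,150),(500,145),(512,240),(330,240)]])
E
```

```text
tabtop [ 0.6004 -0.0889  0.2532] [np.float64(0.0013725053711241453), np.float64(0.0013725053711242108)]
tabbot [ 0.6008 -0.0867  0.1945] [np.float64(0.0017557319378372473), np.float64(0.001755731937837266)]
tip [ 0.5796 -0.0914  0.2267] [np.float64(0.0005156264232177949), np.float64(0.0005156264232176769)]
posttop [ 0.6894 -0.0724  0.2214] [np.float64(0.0031809057724408213), np.float64(0.003180905772440865)]
postbase [ 0.6931 -0.0762  0.0057] [np.float64(0.0008171566342877884), np.float64(0.0008171566342879737)]
redtop [0.5463 0.0207 0.2125] [np.float64(0.00035922923005439066), np.float64(0.0003592292300543282)]
redbot [ 0.5476  0.0204 -0.0198] [np.float64(0.0018345692273110514), np.float64(0.0018345692273110416)]
pantabtop [0.6048 0.2006 0.2554] [np.float64(0.0002500756356612673), np.float64(0.00025007563566127936)]
pantip [0.5856 0.1943 0.2271] [np.float64(0.0006662667037092108), np.float64(0.0006662667037092932)]
tray c1 [array([ 0.5975, -0.2049]), array([ 0.4578, -0.2348]), array([ 0.497 , -0.3814])]
tray c2 [array([ 0.6252, -0.3475]), array([ 0.4806, -0.3805]), array([ 0.4521, -0.2377]), array([ 0.5932, -0.2138])]
```

Tab heights come out at 0.195 and 0.253 m, against 0.198 and 0.255 m expected. Post-to-tab distance is 92 mm, as specified. Stand x points about 9° from world x, and the tray centre is near (0.541, -0.293). I rise, turn 7°, and go above the pail.

>>> servo_tool --pt "0 0 0.44 0 0 -0.94 0" --pt "0 0 0.44 0 0 -0.94 0" --pt "0 0 0.44 0 0 -0.94 0" --pt "0 0 0.44 0 0 -0.94 0" --pt "0 0 0 0 0 0 0" --grip_force 20

```text
clock: 0.72
position: [0.179, -0.6262, 0.4057]
ee_rot: [[0.154, -0.988, 0.002], [-0.988, -0.154, -0.006], [0.006, -0.001, -1.0]]
ft_force: [0.3, 0.3, -0.5]
gripper_width: 0.999
```

>>> servo_tool --pt "0 0 0 -0.58 -0.62 0 0" --pt "0 0 0 -0.58 -0.62 0 0" --pt "0 0 0 -0.58 -0.62 0 0" --pt "0 0 0 -0.58 -0.62 0 0" --pt "0 0 0 -0.58 -0.62 0 0" --pt "0 0 0 -0.58 -0.62 0 0" --pt "0 0 0 -0.58 -0.62 0 0" --pt "0 0 0 -0.58 -0.62 0 0" --pt "0 0 0 -0.58 -0.62 0 0" --pt "0 0 0 -0.58 -0.62 0 0" --pt "0 0 0 -0.58 -0.62 0 0" --pt "0 0 0 -0.58 -0.62 0 0" --pt "0 0 0 -0.58 -0.62 0 0" --pt "0 0 0 -0.58 -0.62 0 0" --pt "0 0 0 -0.58 -0.62 0 0" --pt "0 0 0 -0.58 -0.62 0 0" --pt "0 0 0 -0.58 -0.62 0 0" --pt "0 0 0 -0.58 -0.62 0 0" --pt "0 0 0 0 0 0 0" --pt "0 0 0 0 0 0 0"

```text
clock: 3.22
position: [0.5542, -0.1442, 0.401]
ee_rot: [[0.154, -0.988, -0.002], [-0.988, -0.154, 0.0], [-0.0, 0.002, -1.0]]
ft_force: [-0.0, -0.0, 0.3]
gripper_width: 0.996
```

```bash
python3 - <<'E'
from h import *
s=robot.sense(); print(s)
cv2.imwrite("pics/w1.png",cams.read_camera("wrist")[:,:,::-1])
E
```

```text
{'clock': 3.225, 'joints': array([ 0.80448286,  0.3011788 , -0.75774846,  1.53948985,  0.20900941,
        1.38625136, -1.38550191]), 'joint_velocities': array([ 0.01526602, -0.00937699,  0.01390604, -0.00484667,  0.00224914,
        0.00303545, -0.00094334]), 'effort': array([-1.12482950e+00, -4.21020913e+01, -7.03678250e+00, -3.04609931e+01,
       -1.72320390e-01, -1.05939677e-01, -9.68605309e-03]), 'position': array([ 0.55420069, -0.14415549,  0.40100709]), 'ee_rot': array([[ 1.54306186e-01, -9.88021020e-01, -2.01614253e-03],
       [-9.88023011e-01, -1.54306603e-01,  5.17485406e-05],
       [-3.62232751e-04,  1.98401009e-03, -9.99997966e-01]]), 'ft_force': array([-0.04763414, -0.04245068,  0.26703847]), 'wrist_torque': array([0.01447032, 0.01275999, 0.01624465]), 'gripper_width': 0.9964876191610883}
```

View pics/w1.png

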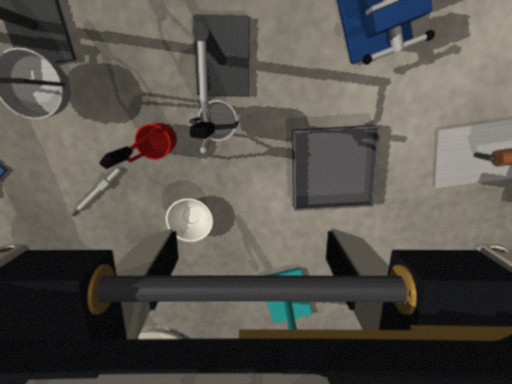

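The wrist view shows the pail tab at about (202,129), the hook tip at about (206,150), the bar running up the image, and the tray with corners (293,130), (375,126), (377,205) and (297,209). I enlarge it to refine these.

```bash
python3 - <<'E'
import cv2
a=cv2.imread("pics/w1.png")[0:220,180:390]
cv2.imwrite("pics/c3.png",cv2.resize(a[:160,:80],None,fx=5,fy=5,interpolation=cv2.INTER_CUBIC)[200:])
E
```

```text
(no output)
```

View pics/c3.png

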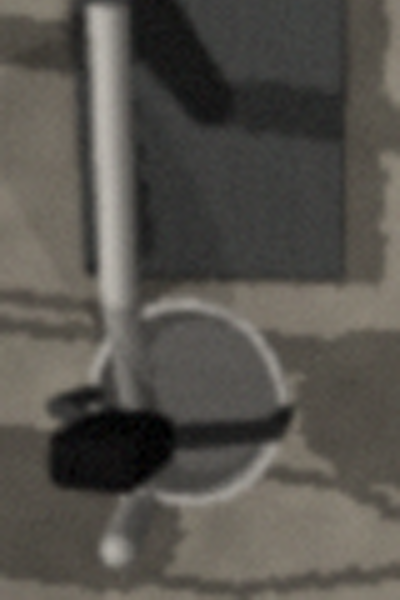

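```bash
python3 - <<'E'
from h import *
np.set_printoptions(precision=4,suppress=True)
P=(np.array([.5542,-.1442,.4010]),np.array([[ 1.54306186e-01, -9.88021020e-01, -2.01614253e-03],
       [-9.88023011e-01, -1.54306603e-01,  5.17485406e-05],
       [-3.62232751e-04,  1.98401009e-03, -9.99997966e-01]]))
w=lambda u,v:ray('wrist',u,v,P)
c=[atz(w(*p),.025)[:2] for p in [(293,130),(375,126),(377,205),(297,209)]]
print(c,np.mean(c,0))
print('tab ctr',tri([w(202,129),c1(300,113),c2(260,92)]))
E
```

```text
[array([ 0.6005, -0.2092]), array([ 0.6287, -0.3479]), array([ 0.4882, -0.3937]), array([ 0.4568, -0.2463])] [ 0.5436 -0.2993]
tab ctr (array([ 0.6011, -0.0838,  0.2268]), [np.float64(0.0010934280633211157), np.float64(0.002084035995795092), np.float64(0.0020584823961102092)])
```

```bash
python3 - <<'E'
from h import *
np.set_printoptions(precision=4,suppress=True)
P=(np.array([.5542,-.1442,.4010]),np.array([[ 1.54306186e-01, -9.88021020e-01, -2.01614253e-03],
       [-9.88023011e-01, -1.54306603e-01,  5.17485406e-05],
       [-3.62232751e-04,  1.98401009e-03, -9.99997966e-01]]))
w=lambda x,y:ray('wrist',180+(x+.5)/5-.5,40+(y+.5)/5-.5,P)
print('tabtop L,R corner',atz(w(50,460),.255),atz(w(97,460),.255))
print('tip',atz(w(117,550),.230), 'bar', atz(w(108,10),.219),atz(w(117,290),.219))
print('rim',[atz(w(*p),.097) for p in [(192,300),(192,502),(90,395),(291,400)]])
E
```

```text
tabtop L,R corner [ 0.6011 -0.0759  0.255 ] [ 0.6025 -0.0848  0.255 ]
tip [ 0.5812 -0.0867  0.23  ] bar [ 0.6844 -0.0729  0.219 ] [ 0.6331 -0.0797  0.219 ]
rim [array([ 0.6314, -0.082 ,  0.097 ]), array([ 0.5739, -0.0887,  0.097 ]), array([ 0.6003, -0.0553,  0.097 ]), array([ 0.6081, -0.1142,  0.097 ])]
```

Pail axis measured near (0.602, -0.0855), with the rim centre and tab top agreeing to about 1 mm, and stand yaw about 8°. I move over it, then descend.

>>> servo_tool --pt "0 0 0 -0.42 -0.47 0 0" --pt "0 0 0 -0.42 -0.47 0 0" --pt "0 0 0 -0.42 -0.46 0 0" --pt "0 0 -0.25 0 0 0 0" --pt "0 0 0 0 0 0.5 0" --pt "0 0 0 0 0 0.5 0" --pt "0 0 0 0 0 0.5 0" --pt "0 0 0 0 0 0.5 0" --pt "0 0 0 0 0 0.3 0" --pt "0 0 0 0 0 0 0" --pt "0 0 0 0 0 0 0"

```text
clock: 4.65
position: [0.6028, -0.0855, 0.311]
ee_rot: [[0.171, -0.985, 0.001], [-0.985, -0.171, -0.0], [0.0, -0.001, -1.0]]
ft_force: [-0.6, 0.2, 0.4]
gripper_width: 1.003
```

```bash
python3 - <<'E'
from h import *
cv2.imwrite("pics/w2.png",cams.read_camera("wrist")[:,:,::-1])
E
```

```text
(no output)
```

View pics/w2.png

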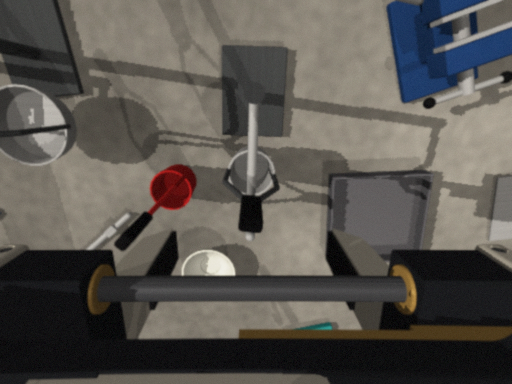

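The tab is centred between the fingers at (251,213), and the tip (250,236) is ahead of it. My turn sign was reversed, so I turn back 2° and descend the last 68 mm.

>>> servo_tool --pt "0 0 0.5 0 0 0.4 0" --pt "0 0 0 0 0 0.4 0" --pt "0 0 0 0 0 0.4 0" --pt "0 0 0 0 0 0.4 0" --pt "0 0 0 0 0 0.1 0" --pt "0 0 0 0 0 0 0" --pt "0 0 0 0 0 0 0"

```text
clock: 5.58
position: [0.6029, -0.085, 0.2428]
ee_rot: [[0.137, -0.991, 0.001], [-0.991, -0.137, -0.0], [0.0, -0.001, -1.0]]
ft_force: [0.1, 0.4, 0.8]
gripper_width: 1.002
```

>>> servo_tool --pt "0 0 0 0 0 0 1" --pt "0 0 0 0 0 0 1" --pt "0 0 0 0 0 0 1" --pt "0 0 0 0 0 0 1" --pt "0 0 0 0 0 0 1" --pt "0 0 0 0 0 0 1" --pt "0 0 0 0 0 0 1" --pt "0 0 0 0 0 0 1" --grip_force 30

```text
clock: 6.58
position: [0.6024, -0.085, 0.2421]
ee_rot: [[0.137, -0.991, -0.0], [-0.991, -0.137, 0.0], [-0.0, 0.0, -1.0]]
ft_force: [0.1, 0.4, -0.0]
gripper_width: 0.199
```

The opening is 18.3 mm, which matches the tab's 18 mm. I lift 58 mm straight up.

>>> servo_tool --pt "0 0 0 0 0 -0.2 1" --pt "0 0 0 0 0 -0.25 1" --pt "0 0 0 0 0 -0.25 1" --pt "0 0 0 0 0 -0.25 1" --pt "0 0 0 0 0 -0.25 1" --pt "0 0 0 0 0 -0.25 1" --pt "0 0 0 0 0 0 1" --pt "0 0 0 0 0 0 1" --pt "0 0 0 0 0 0 1"

```text
clock: 7.7
position: [0.6021, -0.0852, 0.2996]
ee_rot: [[0.137, -0.991, -0.001], [-0.991, -0.137, 0.0], [-0.0, 0.001, -1.0]]
ft_force: [-0.6, 0.4, -2.5]
gripper_width: 0.196
```

```bash
python3 - <<'E'
from h import *
print(robot.sense()['ft_force'])
a=cams.read_camera("side")[60:220,130:310,::-1]
cv2.imwrite("pics/s2.png",cv2.resize(a,None,fx=3,fy=3,interpolation=cv2.INTER_CUBIC))
E
```

```text
[-0.57762748  0.43476972 -2.51716012]
```

View pics/s2.png

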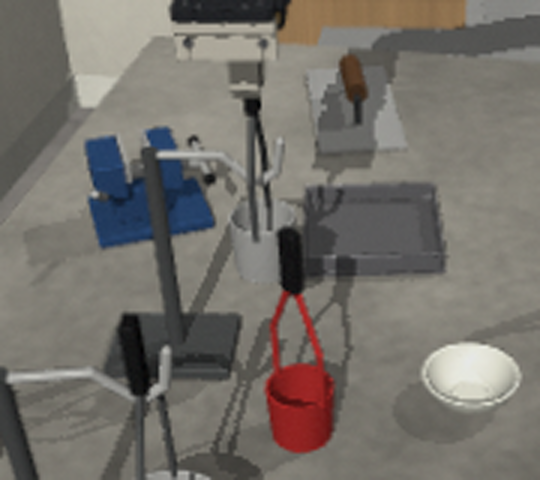

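The pail is held at (262,240), lifted, with its bail peak above the tip (281,142). I draw it off 95 mm along stand -x, then go about 200 mm sideways to above the tray.

>>> servo_tool --pt "0 0 0 0 0.2 0 1" --pt "0 0 0 0 0.4 0 1" --pt "0 0 0 0 0.4 0 1" --pt "0 0 0 0 0.4 0 1" --pt "0 0 0 0 0.4 0 1" --pt "0 0 0 0 0.4 0 1" --pt "0 0 0 0 0.2 0 1" --pt "0 0 0 0 0 0 1" --pt "0 0 0 0 0 0 1"

```text
clock: 8.88
position: [0.5078, -0.0983, 0.3003]
ee_rot: [[0.137, -0.991, 0.001], [-0.991, -0.137, 0.0], [0.0, -0.001, -1.0]]
ft_force: [0.7, 0.2, -2.3]
gripper_width: 0.193
```

>>> servo_tool --pt "0 0 0 0.2 0 0 1" --pt "0 0 0 0.4 0 0 1" --pt "0 0 0 0.5 -0.05 0 1" --pt "0 0 0 0.5 -0.05 0 1" --pt "0 0 0 0.5 -0.05 0 1" --pt "0 0 0 0.5 -0.05 0 1" --pt "0 0 0 0.5 0 0 1" --pt "0 0 0 0.5 0 0 1" --pt "0 0 0 0.5 0 0 1" --pt "0 0 0 0.5 0 0 1" --pt "0 0 0 0.3 0 0 1" --pt "0 0 0 0.1 0 0 1" --pt "0 0 0 0 0 0 1" --pt "0 0 0 0 0 0 1" --pt "0 0 0 0 0 0 1"

```text
clock: 10.75
position: [0.5428, -0.2946, 0.3003]
ee_rot: [[0.138, -0.99, 0.0], [-0.99, -0.138, -0.0], [0.0, -0.0, -1.0]]
ft_force: [-0.4, -0.5, -1.3]
gripper_width: 0.2
```

```bash
python3 - <<'E'
from h import *
s=robot.sense();print(s['ft_force'],s['joints'])
a=cams.read_camera("scene")[60:220,110:310,::-1]
cv2.imwrite("pics/s3.png",cv2.resize(a,None,fx=3,fy=3,interpolation=cv2.INTER_CUBIC))
E
```

```text
[-0.42703557 -0.47354898 -1.34035037] [ 0.9495597   0.44574073 -0.6748563   1.57583386  0.2906625   1.22251583
 -1.20973472]
```

View pics/s3.png

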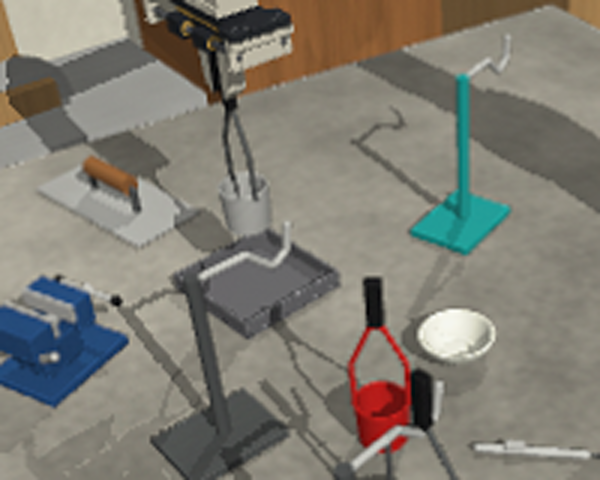

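The pail hangs upright over the tray at (245,205). Its underside is at about 0.100 m, so contact is expected at TCP z ≈ 0.205.

>>> servo_tool --pt "0 0 0 0 0 0.2 1" --pt "0 0 0 0 0 0.3 1" --pt "0 0 0 0 0 0.3 1" --pt "0 0 0 0 0 0.3 1" --pt "0 0 0 0 0 0.3 1" --pt "0 0 0 0 0 0.3 1" --pt "0 0 0 0 0 0.3 1" --pt "0 0 0 0 0 0.1 1" --pt "0 0 0 0 0 0.1 1" --pt "0 0 0 0 0 0 1" --pt "0 0 0 0 0 0 1"

```text
clock: 12.18
position: [0.5429, -0.2954, 0.2126]
ee_rot: [[0.137, -0.991, 0.001], [-0.991, -0.137, -0.0], [0.0, -0.001, -1.0]]
ft_force: [-0.4, -0.3, -1.5]
gripper_width: 0.199
```

>>> servo_tool --pt "0 0 0 0 0 0.05 1" --pt "0 0 0 0 0 0.05 1" --pt "0 0 0 0 0 0 1" --pt "0 0 0 0 0 0 1"

```text
clock: 12.68
position: [0.5427, -0.2954, 0.2081]
ee_rot: [[0.137, -0.991, 0.0], [-0.991, -0.137, -0.0], [0.0, -0.0, -1.0]]
ft_force: [-0.2, -0.1, -3.7]
gripper_width: 0.2
```

>>> servo_tool --pt "0 0 0 0 0 0.04 1" --pt "0 0 0 0 0 0 1" --pt "0 0 0 0 0 0 1"

```text
clock: 13.05
position: [0.5427, -0.2953, 0.2065]
ee_rot: [[0.137, -0.991, -0.0], [-0.991, -0.137, 0.0], [-0.0, -0.0, -1.0]]
ft_force: [-0.1, 0.4, -1.9]
gripper_width: 0.192
```

>>> servo_tool --pt "0 0 0 0 0 0.04 1" --pt "0 0 0 0 0 0 1" --pt "0 0 0 0 0 0 1"

```text
clock: 13.42
position: [0.5427, -0.2953, 0.2049]
ee_rot: [[0.137, -0.991, 0.0], [-0.991, -0.137, -0.0], [0.0, -0.0, -1.0]]
ft_force: [0.8, 0.5, -1.7]
gripper_width: 0.195
```

>>> servo_tool --pt "0 0 0 0 0 0.03 1" --pt "0 0 0 0 0 0 1" --pt "0 0 0 0 0 0 1"

```text
clock: 13.8
position: [0.543, -0.2953, 0.2041]
ee_rot: [[0.137, -0.991, 0.001], [-0.991, -0.137, -0.0], [0.0, -0.001, -1.0]]
ft_force: [0.2, 0.1, 1.8]
gripper_width: 0.2
```

>>> servo_tool --pt "0 0 0 0 0 0.03 1" --pt "0 0 0 0 0 0 1" --pt "0 0 0 0 0 0 1"

```text
clock: 14.18
position: [0.5434, -0.2954, 0.2041]
ee_rot: [[0.137, -0.991, 0.001], [-0.991, -0.137, -0.001], [0.001, -0.001, -1.0]]
ft_force: [-2.0, 0.2, 7.6]
gripper_width: 0.197
```

It touched down at z = 0.204, with the upward force rising. I ease off 1 mm, open slowly, then retreat straight up.

>>> servo_tool --pt "0 0 0 0 0 -0.03 1" --pt "0 0 0 0 0 0 0.75" --pt "0 0 0 0 0 0 0.6" --pt "0 0 0 0 0 0 0.4" --pt "0 0 0 0 0 0 0.2" --pt "0 0 0 0 0 0 0" --pt "0 0 0 0 0 0 0" --pt "0 0 0 0 0 0 0" --pt "0 0 0 0 0 0 0"

```text
clock: 15.3
position: [0.5427, -0.2953, 0.2037]
ee_rot: [[0.137, -0.991, 0.0], [-0.991, -0.137, -0.0], [0.0, 0.0, -1.0]]
ft_force: [0.5, 0.1, 0.0]
gripper_width: 0.962
```

>>> servo_tool --pt "0 0 0 0 0 -0.2 0" --pt "0 0 0 0 0 -0.5 0" --pt "0 0 0 0 0 -0.5 0" --pt "0 0 0 0 0 -0.5 0" --pt "0 0 0 0 0 -0.5 0" --pt "0 0 0 0 0 -0.5 0" --pt "0 0 0 0 0 -0.5 0" --pt "0 0 0 0 0 0 0" --pt "0 0 0 0 0 0 0" --pt "0 0 0 0 0 0 0"

```text
clock: 16.55
position: [0.5421, -0.2952, 0.3307]
ee_rot: [[0.137, -0.991, -0.002], [-0.991, -0.137, 0.001], [-0.001, 0.002, -1.0]]
ft_force: [-0.9, 0.4, -0.0]
gripper_width: 1.0
```

```bash
python3 - <<'E'
from h import *
a=cams.read_camera("side")[60:260,100:340,::-1]
b=cams.read_camera("scene")[60:260,110:350,::-1]
cv2.imwrite("pics/s4.png",np.hstack([cv2.resize(x,None,fx=1.65,fy=1.65,interpolation=cv2.INTER_CUBIC) for x in (a,b)]))
E
```

```text
(no output)
```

View pics/s4.png

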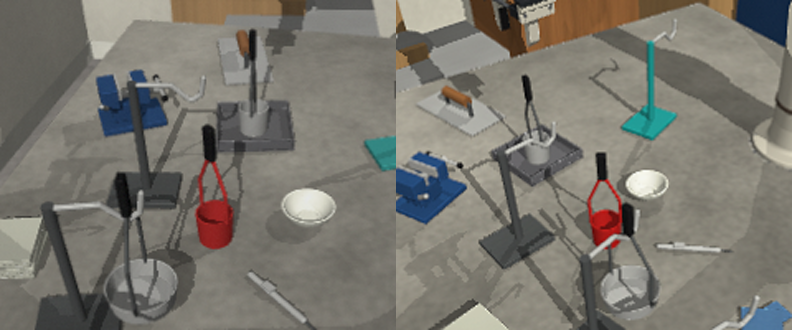

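The pail stands upright in the tray at left (254,118) and right (536,148). The pan still hangs, the red pail is untouched and the gripper is clear.

```bash
python3 -c "
from workcell import order
print(order.close_job())"
```

```text
the job is handed in; nothing more can be done
None
```

The narrow steel pail is standing upright in the grey tray and released. I handed the job in just after 16.5 s on the robot's clock, well under the 43 s limit.

- **Lift:** I pinched the grip tab, with the opening reading 18 mm against the tab's 18 mm. I raised the pail 58 mm straight up, past the hook's tip, before drawing it 95 mm along the stand's -x.
- **Placing:** I lowered it slowly until it touched the tray floor at TCP z of 0.204 m, against 0.205 m predicted. The upward force peaked at about 8 N, and I eased off before opening the gripper.
- **Last look:** both cameras show the pail upright inside the tray near its centre. The wide pan is still hanging on its hook, the red look-alike has not moved, and the gripper is clear with about 0 N vertical force.
- **One error, corrected:** my first small yaw correction went the wrong way, by about 1°. I turned it back before the grasp. The wrist force readings were noisy by about 1 to 2 N.

No verdict was reported. I did not measure the pail's final position or tilt, or the pan's shift, after release; those come from the pictures only.

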